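# Square a book into the labelling corner

### The job

Push the thick book along the desk into the inside corner of the wooden L-shaped fence, until it lies square and flush against both arms of the fence, ready for its label. Keep it flat on the desk all the way, never lifted or tipped, and leave the thin book and everything else on the desk where it is. Finish with the book at rest and the hand clear of it.

Things in the scene. Friction and masses are not known exactly. Their poses are not given: they have to be found in the camera images.
- book: Thick book lying flat, blue cover, paper panel on top; 130 mm along x, 185 mm along y, 40 mm thick, 0.45 to 0.8 kg, rigid, slides on the desk; grippy faces: while skewed it can jam on one corner. Origin: centre of the underside. Spine: -x face, towards the robot; page edge: +x face, towards the fence's long arm, skewed up to 0.3 rad. Starts 40 to 75 mm short in the fence's x, 50 to 90 in its y.
- book_corner (a point): The corner of the thick book, at desk height, that belongs in the corner of the fence: 65 mm along +x and 92.5 mm along +y from the book's origin (page edge, left end).
- fence: Wooden L-shaped fence fixed to the desk, 25 mm high, 18 mm thick. Origin: inside corner, at desk height. Long arm: inner face at its x = 0, runs 240 mm from the corner along -y. Short arm: inner face at its y = 0, runs 120 mm along -x, towards the robot. Seated, the book's origin is at x = -65 mm, y = -92.5 mm in this frame, axes parallel.
- thin_book: Bystander: thin book with the same cover, 120 x 170 x 14 mm, flat on the desk to the right. Origin at the centre of its underside; 120 mm along x, 170 mm along y.
- stamp: Bystander: hand stamp, base 50 x 24 mm, turned wooden handle, 72 mm tall, stands past the open end of the long arm, about 310 mm from the corner. Origin under its centre.
- carton: Bystander: small cardboard carton 72 x 47 mm, 51 mm tall, stands just outside the short arm of the fence. Origin under its centre.
- tape: Bystander: roll of tape lying flat, 90 mm outside diameter, 24 mm high, beyond the fence to the left. Origin under its centre.
- pen_cup: Bystander: empty grey cup, 72 mm in diameter, 90 mm tall, far to the left. Origin under its centre.
- marker: Bystander: marker pen lying on the desk, 130 mm long (along its x), 17 mm thick, far right. Origin under it, near its middle.
- stapler: Bystander: stapler, 130 mm long (along its x), 34 mm wide, 40 mm tall, near left. Origin under its centre.
There are look-alikes about, which are no part of the job. What is shaped like the book but black or turquoise is not meant.

How it is judged:
By the outcome, as a careful person would: the job done as asked, in the order asked, and still so for the second after the job is handed in, with the robot touching nothing.
It also fails if it takes over 64 s, if anything falls off the work surface, if the arm or the gripper's body presses on something with over 40 N, if the wrist force passes 120 N, or if a joint passes its speed limit or range.

### The arm

A 6-joint arm with a two-finger parallel gripper is mounted at the origin on the work surface. World frame = base frame: x ahead of the robot, y to its left, z up, the work surface at z = 0. Lengths are in mm, angles in rad, forces in N, time in s.
With the tool pointing down it reaches from about 350 to 975 mm from the base axis. Payload 7.1 kg.
Tool frame: the origin (TCP) lies midway between the tips of the shut fingers; the grasp point (between the pads) lies 19 mm behind it; z points along the fingers, y is the line along which they close (so a half turn about z gives the same grasp; the last joint's range is limited). The gripper opens to 88 mm and grips with 3 to 60 N. Pads are 20 mm wide; open, the fingers measure 115 mm over their backs; the gripper's body (75 mm by 178 mm) begins 61 mm behind the grasp point.
Start: joints at [1.195, 0.423, 1.63, -0, 1.089, -0.019], TCP at [218.266, 585.632, 222.675] pointing down, gripper open.
Joint ranges: [-3, 3], [-0.9, 2.11], [0.09, 2.58], [-1.31, 4.45], [0.11, 2.69], [-2.54, 2.54]. Speed limits (rad/s): [2.39, 2.39, 3.01, 3.14, 3.14, 3.14].

### API

Orientations are given as a rotation vector (axis times angle).
In Python, from workcell import ctrl gives the robot as it stands.
- The arm moves only by the shell command python3 -m pendant 'ROWS'. ROWS is a JSON object of lists of equal length, an entry for each row: "grip": the opening, from -1 (shut) to 1 (fully open); "linear": the shift along the tool's x, y, z in mm, a list of three; "angular": the turn, a rotation vector about the tool's x, y, z in rad, a list of three. In form: {"grip": [grip, ...], "linear": [[tx, ty, tz], ...], "angular": [[ax, ay, az], ...]}. A call has 1 to 12 rows; each row shifts and turns the commanded pose from where the row before left it, along the tool's axes as they then stand; what a row does not reach is not made up. A row lasts 1/12 s, in which the tool goes at most 41.7 mm and 7.16 degrees, less where a joint would pass 70% of its speed; a pose out of reach is approached as far as the arm can. A call with a gripper value outside its range is refused whole. The fingers move at their own pace and stop on an object; the grip force is fixed at half the most. Time passes only in rows, so rows that do not move let the fingers close. It gives the time, the measured TCP pose, the force, the opening and the grip force at its end, in the units of the state.
- ctrl.get_obs(): the state, without advancing time (a new reading comes with each control period).
- ctrl.get_image(name): name is "scene" or "side" or "wrist"; returns the picture (400x640x3 uint8, red, green, blue); there is no depth.
- ctrl.camera_params(name): a dict with "vfov" (degrees; the focal length in pixels is half the picture's height over the tangent of half this angle, whatever the lens; pixels are square), "cx", "cy" (the principal point, pixels), "k1" (the pictures are not rectified: a ray, as slopes to the right and down, at radius r is drawn at 1 + k1 r^2 times it, then the intrinsics apply), "R" (3x3) and "t" (3): a world point X has camera coordinates R X + t; the wrist camera has in their place "T_tool_cam" (4x4, takes a point from camera to tool coordinates, whose origin is the TCP and whose axes are the flange's). Camera axes: x right, y down, z forward; pixel columns grow to the right and rows downward; lengths in mm; the calibration is good to about 2 mm. A picture is of the moment at which its call begins: read the wrist's pose just before it. camera_params takes no time and is no camera call.
- ctrl.close_job(): hands the job in; it is judged then, once.
The state is a dict: "t": time; "qpos": joint angles; "qvel": joint speeds; "joint_torque": joint torques, N m; "ee_pos": TCP position; "orientation": TCP orientation; "ft_force": force on the tool from outside, world axes, zero at the start; "moment": the same for the moment, N m; "width": finger opening in mm; "grasp_force": force on a finger pad.
Only numpy, scipy, OpenCV 4.12 (cv2) and the standard library are available. Lean on these libraries where they do the work, as an engineer would, in place of code of your own. Each camera call takes 0.05 s, during which the arm holds its last target. There are 200 camera calls.

## Working session

There is one attempt and no reset: what is moved stays moved. The work goes in short steps, Python scripts to look and compute and a shell command to move; the robot and the scene stay as the last step left them, time stands still between calls to the robot, and variables do not carry over. Pictures are saved under pics/ and viewed, at most 10 in all, crops included, and the job is handed in when it is done.

```bash
mkdir -p pics; python3 - <<'E'
from workcell import ctrl
import cv2,numpy as np
o=ctrl.get_obs()
print({k:np.round(v,3).tolist() for k,v in o.items()})
for n in("scene","side"):
    cv2.imwrite(f"pics/{n}0.png",ctrl.get_image(n)[:,:,::-1]); 
    print(n,{k:np.round(v,3).tolist() for k,v in ctrl.camera_params(n).items()})
print(ctrl.camera_params("wrist"))
E
```

```text
{'t': 0.0, 'qpos': [1.195, 0.424, 1.631, 0.0, 1.089, -0.019], 'qvel': [-0.0, 0.001, -0.001, -0.001, 0.002, -0.001], 'joint_torque': [0.001, -54.462, -27.367, 0.064, 0.023, -0.0], 'ee_pos': [218.058, 585.136, 221.92], 'orientation': [-0.557, -3.091, 0.002], 'ft_force': [-0.359, -0.043, 0.215], 'moment': [0.01, 0.016, 0.011], 'grasp_force': 0.0, 'width': 87.9}
scene {'vfov': 43.774, 'cx': 321.422, 'cy': 194.194, 'k1': -0.089, 'R': [[-0.852, 0.523, 0.011], [0.339, 0.567, -0.751], [-0.399, -0.636, -0.661]], 't': [399.678, -99.442, 1527.117]}
side {'vfov': 51.237, 'cx': 322.808, 'cy': 212.952, 'k1': -0.049, 'R': [[0.99, -0.141, -0.019], [-0.113, -0.697, -0.708], [0.086, 0.703, -0.706]], 't': [-458.584, 67.444, 1066.701]}
{'vfov': 62.79008275061801, 'cx': 315.0950765586177, 'cy': 203.31168449981283, 'k1': -0.006797123261180129, 'T_tool_cam': array([[-5.84635880e-04, -9.60495701e-01, -2.78294209e-01,
         7.77551088e+01],
       [ 9.99998734e-01, -9.73328451e-04,  1.25853374e-03,
         8.70112027e-01],
       [-1.47968792e-03, -2.78293121e-01,  9.60495054e-01,
        -1.61937941e+02],
       [ 0.00000000e+00,  0.00000000e+00,  0.00000000e+00,
         1.00000000e+00]])}
```

View pics/scene0.png

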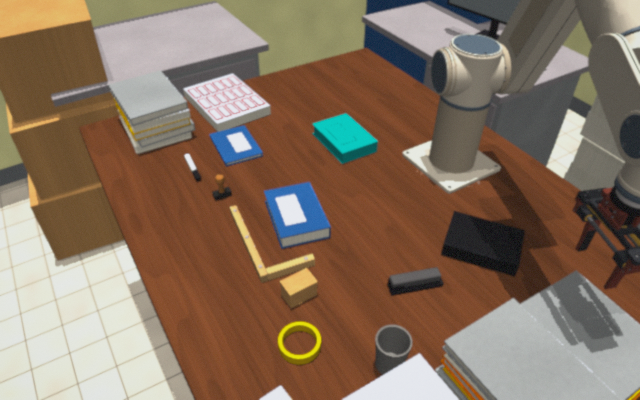

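View pics/side0.png

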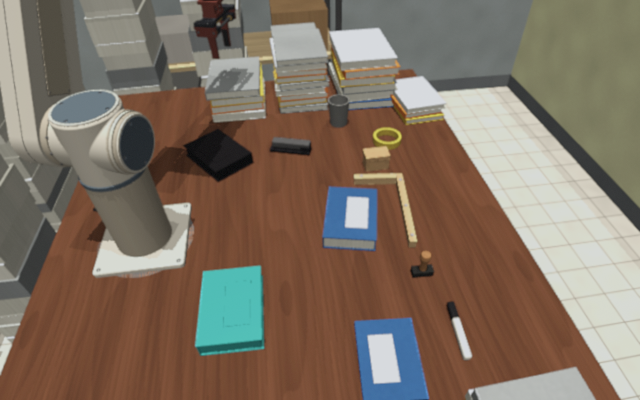

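The scene view shows the book near (297,213), the fence corner near (263,275) and the carton at (299,288). In the side view the book is near (352,217), the fence corner near (402,178) and the stamp near (422,266). The thin book is at (237,145) in the scene view and (390,360) in the side view.

```bash
cat > h.py <<'E'
import cv2,numpy as np
from workcell import ctrl
def cam(n):
    p=ctrl.camera_params(n); f=200/np.tan(np.radians(p["vfov"])/2)
    K=np.array([[f,0,p["cx"]],[0,f,p["cy"]],[0,0,1]]); D=np.array([p["k1"],0,0,0.])
    if "R" in p: R,t=np.array(p["R"]),np.array(p["t"])
    else:
        o=ctrl.get_obs(); T=np.eye(4); T[:3,:3]=cv2.Rodrigues(np.array(o["orientation"],float))[0]; T[:3,3]=o["ee_pos"]
        M=np.linalg.inv(T@p["T_tool_cam"]); R,t=M[:3,:3],M[:3,3]
    return K,D,R,t
def plane(c,px,z):
    K,D,R,t=c; u=cv2.undistortPoints(np.array(px,float).reshape(-1,1,2),K,D).reshape(-1,2)
    d=np.c_[u,np.ones(len(u))]@R; C=-R.T@t
    return (C+d*((z-C[2])/d[:,2])[:,None])[:,:2]
def proj(c,X):
    K,D,R,t=c; return cv2.projectPoints(np.array(X,float).reshape(-1,1,3),cv2.Rodrigues(R)[0],t,K,D)[0].reshape(-1,2)
def tri(ca,pa,cb,pb):
    A=[];
    for (K,D,R,t),p in((ca,pa),(cb,pb)):
        u=cv2.undistortPoints(np.array(p,float).reshape(1,1,2),K,D).ravel(); P=np.c_[R,t]
        A+= [u[0]*P[2]-P[0],u[1]*P[2]-P[1]]
    X=np.linalg.svd(np.array(A))[2][-1]; return X[:3]/X[3]
E
python3 - <<'E'
from h import *
out=[]
for n,(x,y) in (("scene",(225,170)),("side",(310,140))):
    im=cv2.imread(f"pics/{n}0.png"); c=im[y:y+120,x:x+120]
    out.append(cv2.resize(c,(400,400) if 0 else (396,396),interpolation=cv2.INTER_CUBIC))
cv2.imwrite("pics/crop0.png",np.hstack(out))
E
```

```text
(no output)
```

View pics/crop0.png

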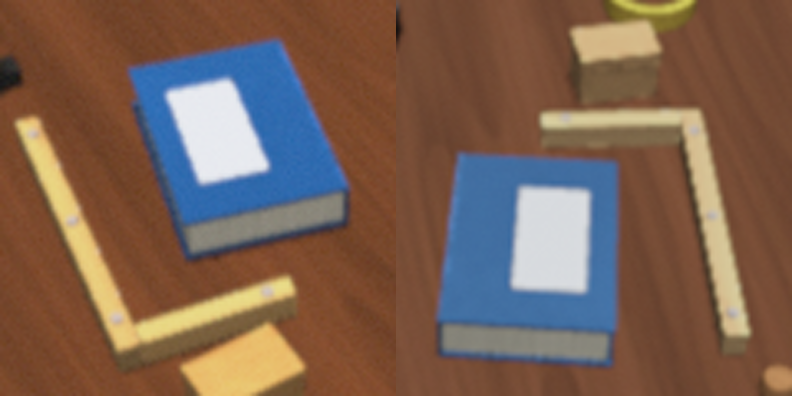

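Crop, 3.3× scale. In the scene half, the book's top corners are at (132,68), (280,42), (346,188) and (184,220). The fence's inner top edge runs (40,118)–(136,326)–(291,277). The side half shows the matching corners, and the spine faces -x.

```bash
python3 - <<'E'
from h import *
S,D=cam("scene"),cam("side")
s=lambda p:(np.array(p)+.5)/3.3-.5+[225,170]
d=lambda p:(np.array(p)+.5)/3.3-.5+[310,140]
P={"b+x-y":((132,68),(219,328)),"b-x-y":((280,42),(45,320)),"b-x+y":((346,188),(63,154)),"b+x+y":((184,220),(222,161)),
"corner":((136,326),(288,130)),"longend":((40,118),(327,332)),"shortend":((291,277),(146,128))}
for k,(a,b) in P.items():
    z=40 if k[0]=="b" else 25
    print(k,tri(S,s(a),D,d(b)).round(1),plane(S,s(a),z).round(1),plane(D,d(b),z).round(1))
# subpixel masks
for n,c in(("scene",S),("side",D)):
    im=cv2.imread(f"pics/{n}0.png"); h=cv2.cvtColor(im,cv2.COLOR_BGR2HSV)
    m=cv2.inRange(h,(100,120,60),(125,255,255)); k,l,st,_=cv2.connectedComponentsWithStats(m)
    for i in range(1,k):
        if st[i,4]>200: 
            ct=max(cv2.findContours((l==i).astype(np.uint8),0,2)[0],key=cv2.contourArea); print(n,st[i],cv2.approxPolyDP(ct,3,True)[:,0].tolist())
E
```

```text
b+x-y [ 573.1 -128.7   42.9] [[ 570.6 -131.4]] [[ 574.9 -126.6]]
b-x-y [449.9 -98.   39.7] [[448.6 -97.5]] [[451.2 -98.9]]
b-x+y [492.8  78.8  41.1] [[493.4  77.7]] [[491.9  80.7]]
b+x+y [617.5  47.2  43.8] [[615.4  44. ]] [[619.3  51.1]]
corner [688.8 102.2  21.4] [[687.9 105.8]] [[689.3  97.3]]
longend [ 656.3 -130.3   25.1] [[ 655.9 -130.2]] [[ 656.8 -130.4]]
shortend [569.4 121.4  23.8] [[569.  122.5]] [[569.9 119.5]]
scene [367   0  59  13 385] [[367, 12], [425, 0], [368, 0]]
scene [431   0  58  23 286] [[431, 0], [476, 22], [488, 19], [449, 6], [446, 0]]
scene [ 365   26   61   56 1295] [[366, 26], [365, 46], [422, 81], [424, 60]]
scene [210 126  52  38 851] [[244, 126], [210, 134], [225, 163], [261, 153]]
scene [ 265  183   65   55 1683] [[309, 183], [265, 191], [275, 229], [281, 237], [329, 227]]
side [ 323  187   53   54 1703] [[330, 187], [323, 237], [375, 240], [375, 190]]
side [ 355  318   73   82 3486] [[409, 318], [355, 322], [363, 399], [427, 399]]
```

```bash
python3 -m pendant '{"grip":[1,1,1,1,1,1,1,1,1,1,1,1],"linear":[[0,0,0],[0,0,0],[-10,-20,0],[-15,-28,0],[-15,-28,0],[-15,-28,0],[-15,-28,0],[-15,-28,0],[-15,-28,0],[-15,-28,0],[-15,-28,0],[-15,-28,0]],"angular":[[0,0,-0.106],[0,0,-0.106],[0,0,0],[0,0,0],[0,0,0],[0,0,0],[0,0,0],[0,0,0],[0,0,0],[0,0,0],[0,0,0],[0,0,0]]}'
python3 -m pendant '{"grip":[1,1,1,1,1,1,1,1,1,1,1,1],"linear":[[-15,-28,0],[-15,-28,0],[-15,-28,0],[-15,-28,0],[-15,-28,0],[-15,-28,0],[-15,-28,0],[-15,-28,0],[-15,-28,0],[-6,-20,0],[0,-10,0],[0,0,0]],"angular":[[0,0,0],[0,0,0],[0,0,0],[0,0,0],[0,0,0],[0,0,0],[0,0,0],[0,0,0],[0,0,0],[0,0,0],[0,0,0],[0,0,0]]}'
python3 - <<'E'
from h import *
cv2.imwrite("pics/w1.png",ctrl.get_image("wrist")[:,:,::-1])
S,D=cam("scene"),cam("side")
O=np.array([689.5,105]);a=-.145;ex=np.array([np.cos(a),np.sin(a)]);ey=np.array([-ex[1],ex[0]])
f=lambda w:np.round([(w-O)@ex,(w-O)@ey],1)
for n,c,p in(("stampbase",D,(422,274)),("stampbase_s",S,(221,196)),("thinfar",D,(355,320)),("thinfar",D,(410,319)),("thin_s",S,(261,153))): w=plane(c,[p],7)[0]; print(n,w.round(),f(w))
o=ctrl.get_obs(); print(f(np.array(o["ee_pos"][:2])),o["orientation"])
E
```

```text
t: 1.1
ee_pos: [322.5, 294.0, 222.5]
orientation: [-0.227, -3.133, 0.0]
ft_force: [0.4, -0.1, -0.0]
width: 87.4
grasp_force: 0.0
t: 2.1
ee_pos: [420.7, -5.1, 222.4]
orientation: [-0.232, -3.132, 0.0]
ft_force: [-0.9, 0.1, -0.9]
width: 88.1
grasp_force: 0.0
stampbase [ 664. -221.] [  22.3 -326.2]
stampbase_s [ 671. -207.] [  27.1 -311.7]
thinfar [ 488. -315.] [-139.1 -445. ]
thinfar [ 603. -331.] [ -22.2 -443.9]
thin_s [ 486. -330.] [-138.6 -460.2]
[-250.2 -146.8] [-2.30556624e-01 -3.13213185e+00 -3.83190771e-04]
```

View pics/w1.png

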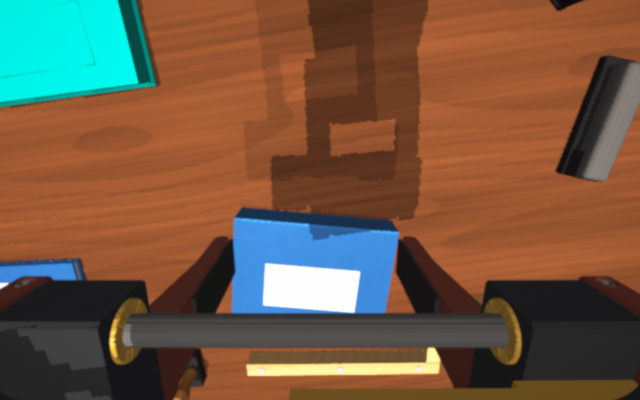

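The wrist view shows the book under the hand, its spine edge at rows 210–225, the long arm at row about 365, and clear desk between the robot and the spine. I'll descend behind the spine.

```bash
python3 -m pendant '{"grip":[1,1,1,1,1,1,1,1,1,1,1],"linear":[[0,-2,20],[0,-2,30],[0,0,30],[0,0,30],[0,0,30],[0,0,25],[0,0,20],[0,0,15],[0,0,8],[0,0,0],[0,0,0]],"angular":[[0,0,0],[0,0,0],[0,0,0],[0,0,0],[0,0,0],[0,0,0],[0,0,0],[0,0,0],[0,0,0],[0,0,0],[0,0,0]]}'
python3 -m pendant '{"grip":[1,1,1,1,1,1,1,1,1,1,1],"linear":[[-6,0,0],[-6,0,0],[-5,0,0],[-3,0,0],[-3,0,0],[-3,0,0],[-3,0,0],[-3,0,0],[-3,0,0],[-3,0,0],[-3,0,0]],"angular":[[0,0,0],[0,0,0],[0,0,0],[0,0,0],[0,0,0],[0,0,0],[0,0,0],[0,0,0],[0,0,0],[0,0,0],[0,0,0]]}'
```

```text
t: 3.07
ee_pos: [420.6, -7.0, 14.8]
orientation: [-0.226, -3.133, -0.0]
ft_force: [0.5, -0.5, 0.6]
width: 87.8
grasp_force: 0.0
t: 3.98
ee_pos: [458.2, -13.7, 14.2]
orientation: [-0.228, -3.127, 0.0]
ft_force: [-7.6, -2.0, 4.3]
width: 87.7
grasp_force: 3.2
```

```bash
python3 -m pendant '{"grip":[1,1,1,1,1,1,1,1,1,1,1,1],"linear":[[-4,0,0],[-4,0,0],[-4,0,0],[-4,0,0],[-4,0,0],[-4,0,0],[-4,0,0],[-4,0,0],[-4,0,0],[-4,0,0],[-3,0,0],[-2,0,0]],"angular":[[0,0,0],[0,0,0],[0,0,0],[0,0,0],[0,0,0],[0,0,0],[0,0,0],[0,0,0],[0,0,0],[0,0,0],[0,0,0],[0,0,0]]}'
python3 -m pendant '{"grip":[1,1,1],"linear":[[-3,0,0],[-2,0,0],[0,0,0]],"angular":[[0,0,0],[0,0,0],[0,0,0]]}'
python3 - <<'E'
from h import *
out=[]
for n,(x,y) in (("scene",(215,170)),("side",(310,140))):
    im=ctrl.get_image(n)[:,:,::-1]; cv2.imwrite(f"pics/{n}2.png",im); c=im[y:y+120,x:x+120]
    out.append(cv2.resize(c,(396,396),interpolation=cv2.INTER_CUBIC))
cv2.imwrite("pics/crop2.png",np.hstack(out))
E
```

```text
t: 4.98
ee_pos: [504.7, -20.2, 14.2]
orientation: [-0.227, -3.131, 0.0]
ft_force: [-2.4, 0.5, -1.4]
width: 87.8
grasp_force: 1.2
t: 5.23
ee_pos: [511.3, -21.0, 14.6]
orientation: [0.227, 3.133, -0.0]
ft_force: [-1.5, 1.3, -0.9]
width: 88.0
grasp_force: 0.5
```

View pics/crop2.png

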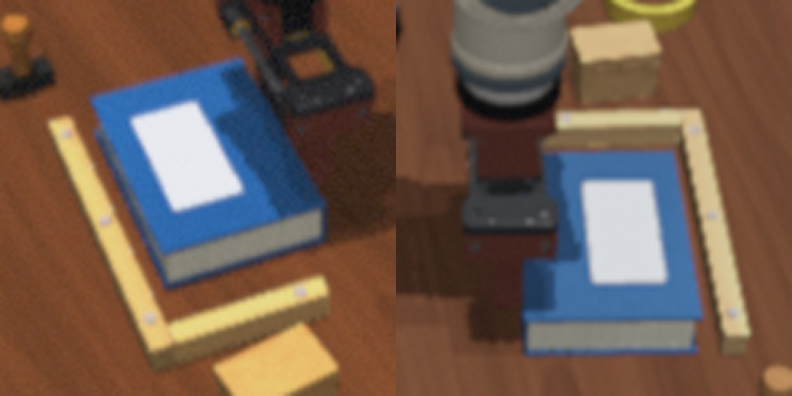

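The book now lies nearly parallel to the long arm, with a gap of about 15 mm. In the scene half its top corners are at (92,98), (243,60), (323,205) and (160,250). In the side half they are at (277,152), (304,318) and (128,318).

```bash
python3 - <<'E'
from h import *
S,D=cam("scene"),cam("side")
s=lambda p:(np.array(p)+.5)/3.3-.5+[215,170]
d=lambda p:(np.array(p)+.5)/3.3-.5+[310,140]
P={"b+x-y":((92,98),(304,318)),"b-x-y":((243,60),(128,318)),"b+x+y":((160,250),(277,152)),"corner":((168,327),(288,128)),"longend":((72,118),(327,331)),"shortend":((324,282),(146,128))}
O=np.array([689.5,105]);a=-.145;ex=np.array([np.cos(a),np.sin(a)]);ey=np.array([-ex[1],ex[0]])
f=lambda w:np.round([(w-O)@ex,(w-O)@ey],1)
for k,(u,v) in P.items():
    X=tri(S,s(u),D,d(v)); z=40 if k[0]=="b" else 25
    print(k,X.round(1),f(X[:2]),f(plane(S,s(u),z)[0]),f(plane(D,d(v),z)[0]))
print(f(np.array(ctrl.get_obs()["ee_pos"][:2])))
# line fits of fence yellow top inner edges + book panel, both views
for n,c in(("scene",S),("side",D)):
    im=cv2.imread(f"pics/{n}2.png");h=cv2.cvtColor(im,cv2.COLOR_BGR2HSV)
    m=cv2.inRange(h,(0,0,170),(180,60,255)); k,l,st,ce=cv2.connectedComponentsWithStats(m)
    for i in range(1,k):
        if 200<st[i,4]<1500 and abs(ce[i]-([272,220] if n=="scene" else [370,210])).max()<40:
            ct=max(cv2.findContours((l==i).astype(np.uint8),0,1)[0],key=cv2.contourArea)
            r=cv2.minAreaRect(plane(c,ct[:,0],40).astype(np.float32)); print(n,"panel",r)
E
```

```text
b+x-y [ 638.3 -127.7   40.7] [ -17.  -237.6] [ -17.1 -238.5] [ -17.  -236.9]
b-x-y [ 511.  -106.8   40.5] [-146.  -235.4] [-146.6 -235.9] [-145.6 -235.1]
b+x+y [666.1  51.8  42.5] [-15.4 -56. ] [-15.5 -58.4] [-15.3 -53.1]
corner [689.6 103.6  22.3] [ 0.3 -1.4] [-0.7  1.2] [ 1.2 -5. ]
longend [ 656.8 -129.9   25.6] [   1.6 -237.2] [   1.4 -237.9] [   1.8 -236.6]
shortend [570.4 123.9  21.4] [-120.6    1.5] [-119.9    4.4] [-120.5   -2.9]
[-158.1 -150.4]
scene panel ((602.9551391601562, -31.691612243652344), (111.61150360107422, 55.46135711669922), 82.3243637084961)
side panel ((603.9496459960938, -28.702556610107422), (110.58609008789062, 57.67599105834961), 81.60482025146484)
```

```bash
python3 -m pendant '{"grip":[1,1,1,1,1,1],"linear":[[-3,0,0],[-3,0,0],[-3,0,0],[-2,0,0],[-1,0,0],[0,0,0]],"angular":[[0,0,0],[0,0,0],[0,0,0],[0,0,0],[0,0,0],[0,0,0]]}'
python3 -m pendant '{"grip":[1,1,1],"linear":[[-1,0,0],[-1,0,0],[0,0,0]],"angular":[[0,0,0],[0,0,0],[0,0,0]]}'
python3 -m pendant '{"grip":[1,1,1],"linear":[[-1,0,0],[0,0,0],[0,0,0]],"angular":[[0,0,0],[0,0,0],[0,0,0]]}'
```

```text
t: 5.83
ee_pos: [522.9, -22.7, 14.7]
orientation: [0.227, 3.133, -0.0]
ft_force: [-2.9, 0.6, -1.3]
width: 88.0
grasp_force: 1.0
t: 6.08
ee_pos: [522.9, -22.7, 14.7]
orientation: [-0.227, -3.13, -0.0]
ft_force: [-7.7, 1.6, 6.9]
width: 87.9
grasp_force: 4.0
t: 6.33
ee_pos: [524.9, -23.0, 14.7]
orientation: [-0.227, -3.132, 0.0]
ft_force: [-4.3, 0.4, 1.9]
width: 87.8
grasp_force: 2.3
```

```bash
for i in 1; do python3 -m pendant '{"grip":[1,1,1],"linear":[[-1,0,0],[-1,0,0],[0,0,0]],"angular":[[0,0,0],[0,0,0],[0,0,0]]}'; done
python3 -m pendant '{"grip":[1,1,1],"linear":[[-1,0,0],[0,0,0],[0,0,0]],"angular":[[0,0,0],[0,0,0],[0,0,0]]}'
```

```text
t: 6.58
ee_pos: [526.8, -23.3, 14.7]
orientation: [-0.227, -3.132, -0.0]
ft_force: [-2.9, 0.3, 0.7]
width: 87.8
grasp_force: 1.9
t: 6.83
ee_pos: [527.4, -23.4, 14.7]
orientation: [-0.227, -3.131, -0.0]
ft_force: [-7.2, 0.6, 5.4]
width: 87.7
grasp_force: 3.7
```

```bash
python3 -m pendant '{"grip":[1,1,1],"linear":[[-1,0,0],[-1,0,0],[0,0,0]],"angular":[[0,0,0],[0,0,0],[0,0,0]]}'; python3 -m pendant '{"grip":[1,1,1],"linear":[[-1,0,0],[-1,0,0],[0,0,0]],"angular":[[0,0,0],[0,0,0],[0,0,0]]}'
```

```text
t: 7.08
ee_pos: [527.3, -23.4, 14.6]
orientation: [-0.227, -3.127, -0.0]
ft_force: [-12.7, 1.7, 11.0]
width: 87.7
grasp_force: 6.6
t: 7.33
ee_pos: [527.3, -23.4, 14.4]
orientation: [-0.226, -3.123, -0.0]
ft_force: [-18.2, 2.2, 14.9]
width: 88.1
grasp_force: 9.1
```

```bash
python3 -m pendant '{"grip":[1,1,1,1,1,1,1,1,1,1,1,1],"linear":[[5,0,0],[6,0,0],[12,0,0],[15,0,0],[10,0,0],[0,0,-20],[0,0,-30],[0,0,-30],[0,0,-30],[0,0,-25],[0,0,-15],[0,0,0]],"angular":[[0,0,0],[0,0,0],[0,0,0],[0,0,0],[0,0,0],[0,0,0],[0,0,0],[0,0,0],[0,0,0],[0,0,0],[0,0,0],[0,0,0]]}'
python3 -m pendant '{"grip":[0,0,0,0,0,0,0,0,0,0,0,0],"linear":[[0,0,0],[0,0,0],[0,0,0],[0,0,0],[0,0,0],[0,0,0],[0,0,0],[0,0,0],[0,0,0],[0,0,0],[0,0,0],[0,0,0]],"angular":[[0,0,0.12],[0,0,0.12],[0,0,0.12],[0,0,0.12],[0,0,0.12],[0,0,0.12],[0,0,0.12],[0,0,0.12],[0,0,0.12],[0,0,0.12],[0,0,0.12],[0,0,0.12]]}'
python3 -m pendant '{"grip":[0,0,0,0,0,0,0,0,0,0],"linear":[[0,0,0],[0,0,0],[-15,15,0],[-25,25,0],[-25,25,0],[-25,25,0],[-20,20,0],[-10,8,0],[0,0,0],[0,0,0]],"angular":[[0,0,0.08],[0,0,0.051],[0,0,0],[0,0,0],[0,0,0],[0,0,0],[0,0,0],[0,0,0],[0,0,0],[0,0,0]]}'
python3 - <<'E'
from h import *
out=[]
for n,(x,y) in (("scene",(215,160)),("side",(310,140))):
    im=ctrl.get_image(n)[:,:,::-1]; cv2.imwrite(f"pics/{n}3.png",im); c=im[y:y+140,x:x+120]
    out.append(cv2.resize(c,(396,462),interpolation=cv2.INTER_CUBIC))
cv2.imwrite("pics/crop3.png",np.hstack(out))
O=np.array([689.5,105]);a=-.145;ex=np.array([np.cos(a),np.sin(a)]);ey=np.array([-ex[1],ex[0]])
f=lambda w:np.round([(w-O)@ex,(w-O)@ey],1)
o=ctrl.get_obs();R=cv2.Rodrigues(np.array(o["orientation"]))[0];print(f(np.array(o["ee_pos"][:2])),np.arctan2(R[1,0],R[0,0]))
E
```

```text
t: 8.33
ee_pos: [488.0, -17.4, 168.2]
orientation: [0.227, 3.125, 0.0]
ft_force: [0.5, -0.7, 1.2]
width: 87.9
grasp_force: 0.0
t: 9.33
ee_pos: [485.0, -17.2, 163.7]
orientation: [-2.243, -2.199, 0.0]
ft_force: [-0.3, -0.5, -0.1]
width: 44.2
grasp_force: 0.0
t: 10.17
ee_pos: [583.6, -152.7, 163.4]
orientation: [-2.376, -2.052, 0.001]
ft_force: [-0.4, 1.2, -1.3]
width: 43.8
grasp_force: 0.0
[ -68.1 -269.4] 1.426351202367972
```

View pics/crop3.png

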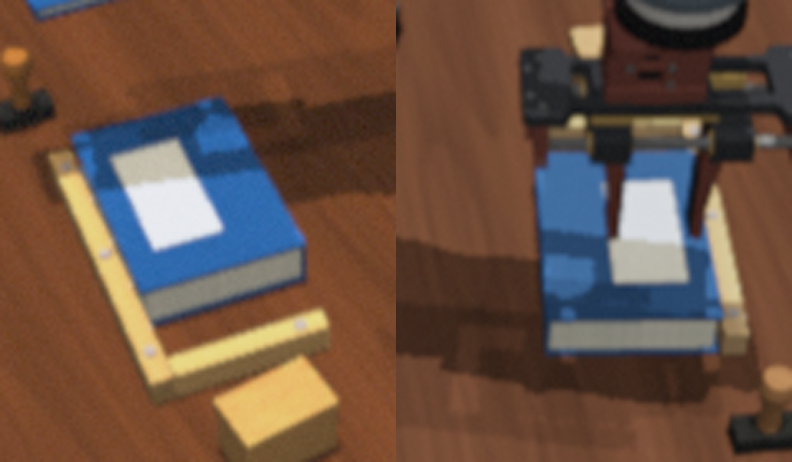

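The scene half shows the page edge closed up against the long arm, and the remaining y gap to the short arm is about 50 mm. The stamp is clear of the fingers, so I'll descend and push along +y.

```bash
python3 -m pendant '{"grip":[0,0,0,0,0,0,0,0],"linear":[[-2,0,20],[-2,0,30],[0,0,35],[0,0,30],[0,0,20],[0,0,13],[0,0,0],[0,0,0]],"angular":[[0,0,0],[0,0,0],[0,0,0],[0,0,0],[0,0,0],[0,0,0],[0,0,0],[0,0,0]]}'
python3 -m pendant '{"grip":[0,0,0,0,0,0,0,0,0,0,0],"linear":[[5,0,0],[5,0,0],[4,0,0],[3,0,0],[3,0,0],[3,0,0],[3,0,0],[3,0,0],[3,0,0],[0,0,0],[0,0,0]],"angular":[[0,0,0],[0,0,0],[0,0,0],[0,0,0],[0,0,0],[0,0,0],[0,0,0],[0,0,0],[0,0,0],[0,0,0],[0,0,0]]}'
```

```text
t: 10.93
ee_pos: [583.6, -156.1, 16.8]
orientation: [-2.375, -2.055, 0.001]
ft_force: [-0.0, -0.1, 0.2]
width: 44.0
grasp_force: 0.0
t: 11.85
ee_pos: [588.7, -125.6, 17.0]
orientation: [2.376, 2.055, -0.0]
ft_force: [-0.7, -2.9, 4.0]
width: 44.1
grasp_force: 1.7
```

```bash
python3 -m pendant '{"grip":[0,0,0,0,0,0,0,0,0,0,0,0],"linear":[[3,0,0],[4,0,0],[4,0,0],[4,0,0],[4,0,0],[4,0,0],[4,0,0],[4,0,0],[3,0,0],[2,0,0],[0,0,0],[0,0,0]],"angular":[[0,0,0],[0,0,0],[0,0,0],[0,0,0],[0,0,0],[0,0,0],[0,0,0],[0,0,0],[0,0,0],[0,0,0],[0,0,0],[0,0,0]]}'
python3 -m pendant '{"grip":[0,0,0,0,0],"linear":[[2,0,0],[1,0,0],[1,0,0],[0,0,0],[0,0,0]],"angular":[[0,0,0],[0,0,0],[0,0,0],[0,0,0],[0,0,0]]}'
python3 -m pendant '{"grip":[0,0,0,0,0],"linear":[[1,0,0],[1,0,0],[1,0,0],[0,0,0],[0,0,0]],"angular":[[0,0,0],[0,0,0],[0,0,0],[0,0,0],[0,0,0]]}'
```

```text
t: 12.85
ee_pos: [593.6, -90.1, 16.9]
orientation: [2.376, 2.055, -0.001]
ft_force: [-2.2, -4.4, 4.1]
width: 43.9
grasp_force: 2.4
t: 13.27
ee_pos: [594.1, -86.5, 16.9]
orientation: [2.376, 2.055, -0.001]
ft_force: [-2.2, -6.6, 5.5]
width: 44.2
grasp_force: 3.3
t: 13.68
ee_pos: [594.5, -83.6, 16.9]
orientation: [2.376, 2.055, -0.002]
ft_force: [-2.1, -6.9, 4.6]
width: 44.1
grasp_force: 3.5
```

```bash
python3 -m pendant '{"grip":[0,0,0,0],"linear":[[1,0,0],[1,0,0],[0,0,0],[0,0,0]],"angular":[[0,0,0],[0,0,0],[0,0,0],[0,0,0]]}'
python3 -m pendant '{"grip":[0,0,0,0],"linear":[[1,0,0],[1,0,0],[0,0,0],[0,0,0]],"angular":[[0,0,0],[0,0,0],[0,0,0],[0,0,0]]}'
python3 -m pendant '{"grip":[0,0,0,0],"linear":[[1,0,0],[1,0,0],[0,0,0],[0,0,0]],"angular":[[0,0,0],[0,0,0],[0,0,0],[0,0,0]]}'
```

```text
t: 14.02
ee_pos: [594.8, -81.6, 16.9]
orientation: [2.376, 2.055, -0.002]
ft_force: [-2.3, -6.5, 4.9]
width: 43.9
grasp_force: 3.6
t: 14.35
ee_pos: [595.3, -81.2, 16.9]
orientation: [2.373, 2.055, -0.003]
ft_force: [-3.4, -15.2, 4.0]
width: 43.6
grasp_force: 7.9
t: 14.68
ee_pos: [596.0, -81.1, 17.1]
orientation: [2.37, 2.055, -0.004]
ft_force: [-2.4, -26.1, 1.8]
width: 44.2
grasp_force: 12.7
```

```bash
python3 -m pendant '{"grip":[0,0,0,0,0,0,0,0,0,0,0,0],"linear":[[-4,0,0],[-6,0,0],[-12,0,0],[-15,0,0],[-5,0,0],[0,0,-20],[0,0,-30],[0,0,-30],[0,0,-30],[0,0,-25],[0,0,-15],[0,0,0]],"angular":[[0,0,0],[0,0,0],[0,0,0],[0,0,0],[0,0,0],[0,0,0],[0,0,0],[0,0,0],[0,0,0],[0,0,0],[0,0,0],[0,0,0]]}'
python3 -m pendant '{"grip":[1,1,1,1,1,1,1,1,1,1,1],"linear":[[5,-10,0],[10,-20,0],[15,-30,0],[15,-30,0],[15,-30,0],[10,-20,0],[5,-10,0],[0,0,0],[0,0,0],[0,0,0],[0,0,0]],"angular":[[0,0,-0.1],[0,0,-0.1],[0,0,-0.1],[0,0,-0.1],[0,0,-0.1],[0,0,-0.1],[0,0,-0.1],[0,0,-0.1],[0,0,-0.1],[0,0,-0.1],[0,0,-0.1]]}'
python3 - <<'E'
from h import *
out=[]
for n,(x,y) in (("scene",(215,180)),("side",(315,140))):
    im=ctrl.get_image(n)[:,:,::-1]; cv2.imwrite(f"pics/{n}4.png",im); c=im[y:y+110,x:x+110]
    out.append(cv2.resize(c,(396,396),interpolation=cv2.INTER_CUBIC))
cv2.imwrite("pics/crop4.png",np.hstack(out))
O=np.array([689.5,105]);a=-.145;ex=np.array([np.cos(a),np.sin(a)]);ey=np.array([-ex[1],ex[0]])
f=lambda w:np.round([(w-O)@ex,(w-O)@ey],1)
o=ctrl.get_obs();R=cv2.Rodrigues(np.array(o["orientation"]))[0];print(f(np.array(o["ee_pos"][:2])),np.arctan2(R[1,0],R[0,0]))
E
```

```text
t: 15.68
ee_pos: [591.7, -119.2, 170.4]
orientation: [2.373, 2.051, 0.006]
ft_force: [-0.2, -0.0, 0.6]
width: 44.3
grasp_force: 0.0
t: 16.6
ee_pos: [431.0, -68.1, 165.6]
orientation: [-0.945, -2.994, 0.0]
ft_force: [0.1, 0.8, -1.0]
width: 87.7
grasp_force: 0.0
[-230.7 -208.6] 2.5265326786328437
```

View pics/crop4.png

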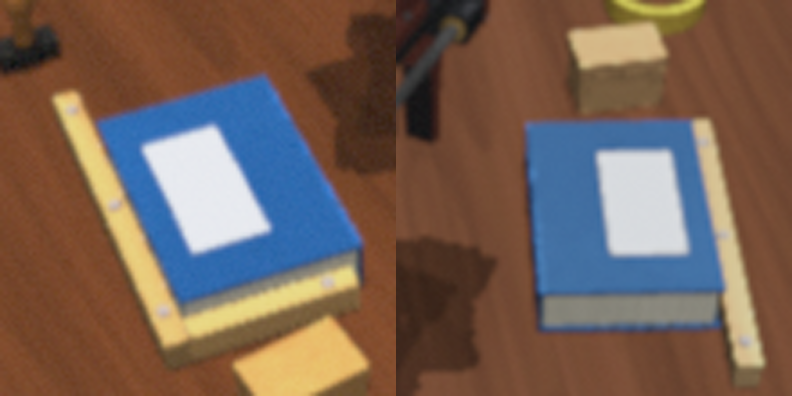

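The book appears seated against both arms in both views, with no visible gap. I'll give one more press along x to make sure it is square.

```bash
python3 -m pendant '{"grip":[1,1,1,1,1,1,1,1,1,1],"linear":[[0,0,0],[0,0,0],[0,0,0],[0,0,0],[-10,15,0],[-10,25,0],[-10,30,0],[-10,26,0],[-5,18,0],[0,0,0]],"angular":[[0,0,-0.118],[0,0,-0.118],[0,0,-0.117],[0,0,-0.117],[0,0,0],[0,0,0],[0,0,0],[0,0,0],[0,0,0],[0,0,0]]}'
python3 -m pendant '{"grip":[1,1,1,1,1,1,1,1],"linear":[[0,0,20],[0,0,30],[0,0,35],[0,0,30],[0,0,20],[0,0,15],[0,0,0],[0,0,0]],"angular":[[0,0,0],[0,0,0],[0,0,0],[0,0,0],[0,0,0],[0,0,0],[0,0,0],[0,0,0]]}'
python3 - <<'E'
from h import *
O=np.array([689.5,105]);a=-.145;ex=np.array([np.cos(a),np.sin(a)]);ey=np.array([-ex[1],ex[0]])
f=lambda w:np.round([(w-O)@ex,(w-O)@ey],1)
o=ctrl.get_obs();R=cv2.Rodrigues(np.array(o["orientation"]))[0];print(f(np.array(o["ee_pos"][:2])),np.arctan2(R[1,0],R[0,0]))
# panel yaw, fence lines
for n in("scene","side"):
    c=cam(n);im=cv2.imread(f"pics/{n}4.png");h=cv2.cvtColor(im,cv2.COLOR_BGR2HSV)
    m=cv2.inRange(h,(0,0,170),(180,60,255)); k,l,st,ce=cv2.connectedComponentsWithStats(m)
    for i in range(1,k):
        if 200<st[i,4]<1500 and abs(ce[i]-([272,232] if n=="scene" else [380,196])).max()<30:
            ct=max(cv2.findContours((l==i).astype(np.uint8),0,1)[0],key=cv2.contourArea)
            r=cv2.minAreaRect(plane(c,ct[:,0],40).astype(np.float32)); print(n,"panel",np.round(r[0],1),f(np.array(r[0])),np.radians(r[2])-np.pi/2)
E
```

```text
t: 17.53
ee_pos: [494.3, 40.5, 166.0]
orientation: [0.23, 3.133, 0.001]
ft_force: [-1.3, -1.0, -0.6]
width: 88.0
grasp_force: 0.0
t: 18.2
ee_pos: [491.7, 37.5, 15.9]
orientation: [-0.232, -3.13, 0.001]
ft_force: [-0.1, -0.7, 0.4]
width: 87.7
grasp_force: 0.0
[-186.   -95.4] 2.993641487502855
scene panel [626.9  18.1] [-49.4 -95. ] -0.1355495731628531
side panel [627.8  21.1] [-48.9 -92. ] -0.1402970572800828
```

```bash
python3 -m pendant '{"grip":[1,1,1,1,1,1,1,1,1,1,1],"linear":[[-6,0,0],[-8,0,0],[-8,0,0],[-6,0,0],[-4,0,0],[-3,0,0],[-2,0,0],[-2,0,0],[-2,0,0],[-2,0,0],[0,0,0]],"angular":[[0,0,0],[0,0,0],[0,0,0],[0,0,0],[0,0,0],[0,0,0],[0,0,0],[0,0,0],[0,0,0],[0,0,0],[0,0,0]]}'
python3 -m pendant '{"grip":[1,1,1,1,1],"linear":[[-1,0,0],[-1,0,0],[-1,0,0],[0,0,0],[0,0,0]],"angular":[[0,0,0],[0,0,0],[0,0,0],[0,0,0],[0,0,0]]}'
```

```text
t: 19.12
ee_pos: [535.1, 31.9, 16.5]
orientation: [-0.228, -3.132, 0.0]
ft_force: [-1.4, 0.2, 2.3]
width: 88.0
grasp_force: 0.6
t: 19.53
ee_pos: [535.2, 31.8, 16.4]
orientation: [-0.227, -3.127, 0.001]
ft_force: [-9.4, 2.0, 8.0]
width: 88.0
grasp_force: 4.9
```

```bash
python3 -m pendant '{"grip":[1,1,1,1,1,1,1],"linear":[[-1,0,0],[-1,0,0],[-1,0,0],[-1,0,0],[-1,0,0],[0,0,0],[0,0,0]],"angular":[[0,0,0],[0,0,0],[0,0,0],[0,0,0],[0,0,0],[0,0,0],[0,0,0]]}'
python3 -m pendant '{"grip":[1,1,1,1,1,1,1,1,1,1,1,1],"linear":[[3,0,0],[3,0,0],[4,0,0],[8,0,0],[15,0,0],[15,0,0],[10,0,0],[0,0,-20],[0,0,-35],[0,0,-35],[0,0,-20],[0,0,0]],"angular":[[0,0,0],[0,0,0],[0,0,0],[0,0,0],[0,0,0],[0,0,0],[0,0,0],[0,0,0],[0,0,0],[0,0,0],[0,0,0],[0,0,0]]}'
python3 -m pendant '{"grip":[1,1,1,1,1,1,1,1],"linear":[[15,0,-15],[25,0,-20],[25,0,-20],[15,0,-10],[0,0,0],[0,0,0],[0,0,0],[0,0,0]],"angular":[[0,0,0],[0,0,0],[0,0,0],[0,0,0],[0,0,0],[0,0,0],[0,0,0],[0,0,0]]}'
python3 - <<'E'
from h import *
out=[]
for n,(x,y) in (("scene",(215,180)),("side",(315,140))):
    im=ctrl.get_image(n)[:,:,::-1]; cv2.imwrite(f"pics/{n}5.png",im); c=im[y:y+110,x:x+110]
    out.append(cv2.resize(c,(396,396),interpolation=cv2.INTER_CUBIC))
cv2.imwrite("pics/crop5.png",np.hstack(out))
w=ctrl.get_image("wrist")[:,:,::-1]; cv2.imwrite("pics/w5.png",w)
E
```

```text
t: 20.12
ee_pos: [535.2, 31.6, 16.1]
orientation: [-0.224, -3.118, 0.002]
ft_force: [-22.2, 7.2, 21.7]
width: 87.9
grasp_force: 11.9
t: 21.12
ee_pos: [489.1, 39.4, 130.8]
orientation: [0.228, 3.125, 0.002]
ft_force: [1.3, 0.2, -0.4]
width: 87.6
grasp_force: 0.0
t: 21.78
ee_pos: [407.6, 50.7, 190.8]
orientation: [-0.229, -3.133, 0.0]
ft_force: [-0.2, -0.8, 0.6]
width: 88.1
grasp_force: 0.0
```

View pics/crop5.png

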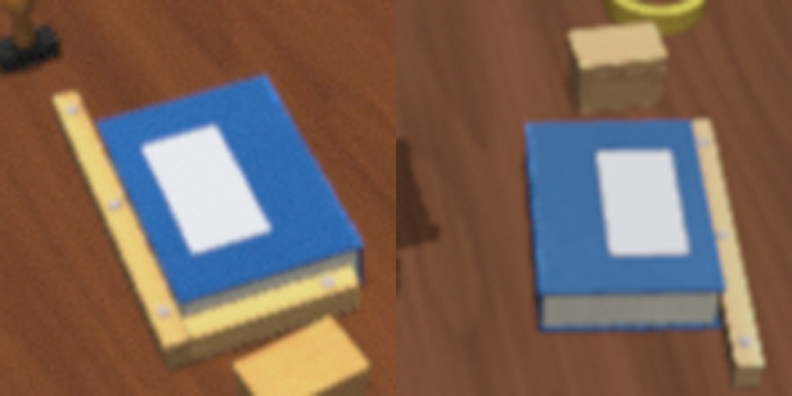

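View pics/w5.png

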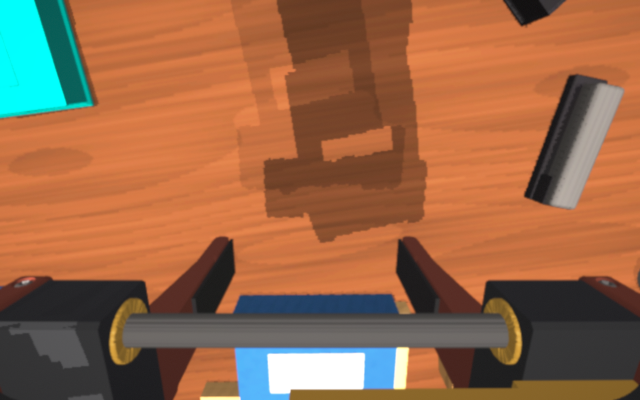

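The final views show the book inside both arms: in the scene half the top edge (100,122)–(180,305) runs along the long arm. I'll check squareness and position with numbers before handing in.

```bash
python3 - <<'E'
from h import *
S,D=cam("scene"),cam("side")
def quad(n,c,lo,hi,box,z):
    h=cv2.cvtColor(cv2.imread(f"pics/{n}5.png"),cv2.COLOR_BGR2HSV)
    m=cv2.inRange(h,lo,hi); k=np.zeros_like(m); x,y,X,Y=box; k[y:Y,x:X]=m[y:Y,x:X]
    ct=max(cv2.findContours(k,0,1)[0],key=cv2.contourArea)
    return plane(c,cv2.convexHull(ct)[:,0],z)
for n,c,b in(("scene",S,(235,195,320,270)),("side",D,(345,165,420,225))):
    q=quad(n,c,(100,120,100),(125,255,255),b,40).astype(np.float32); r=cv2.minAreaRect(q); print(n,"book top",r)
s=lambda p:(np.array(p)+.5)/3.6-.5+[215,180]
d=lambda p:(np.array(p)+.5)/3.6-.5+[315,140]
for k,(u,v) in {"+x+y":((180,303),(297,121)),"+x-y":((99,122),(325,290)),"-x-y":((266,74),(143,291)),"-x+y":((361,243),(131,123)),"long end":((79,93),(367-32,365))}.items():
    X=tri(S,s(u),D,d(v)); print(k,X.round(1))
O=np.array([689.5,105]);a=-.142;ex=np.array([np.cos(a),np.sin(a)]);ey=np.array([-ex[1],ex[0]])
for dx,dy in((0,0),(0,-185),(-130,-185),(-130,0)): print("expected",(O+dx*ex+dy*ey).round(1))
E
```

```text
scene book top ((612.69677734375, 21.10089874267578), (184.05282592773438, 128.6477508544922), 82.21007537841797)
side book top ((610.1192016601562, 22.302024841308594), (182.2722930908203, 128.65989685058594), 82.36092376708984)
+x+y [689.6 104.   40.7]
+x-y [661.4 -77.8  40.7]
-x-y [535.3 -60.   42.5]
-x+y [561.6 120.5  42.2]
long end [ 655.  -131.4   23.5]
expected [689.5 105. ]
expected [663.3 -78.1]
expected [534.6 -59.7]
expected [560.8 123.4]
```

```bash
python3 - <<'E'
from h import *
for n,(x,y,X,Y) in(("scene",(245,205,310,262)),("side",(355,175,415,230))):
    a,b=[np.float32(cv2.imread(f"pics/{n}{i}.png",0)[y:Y,x:X]) for i in(4,5)]; print(n,cv2.phaseCorrelate(a,b,cv2.createHanningWindow(a.shape[::-1],cv2.CV_32F)))
print(ctrl.close_job())
E
```

```text
scene ((-0.08819942243137291, 0.11071632646298823), 1.0196101978973107)
side ((-0.0010299075968767113, 0.11301471635592364), 0.9127924463484023)
the job is handed in; nothing more can be done
None
```

The thick book is pushed into the fence corner, measured square and flush against both arms to about 1 mm, with the hand clear and nothing else touched, and the job is handed in; I don't have the verdict.

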